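# Set out the weights for a balance check

## Task

Set the bench out for a linearity check, using the four loose steel knob weights and the tweezers from the blue mat: put the largest weight down gently, upright in the middle of the balance's pan. Stand the other three on the white sheet in a straight row along the sheet's long centre line, in order of size with the larger end of the row towards the balance, the middle-sized one of the three at the centre of the sheet and its neighbours 7 cm from it, centre to centre. Lay the tweezers on the sheet 7 cm in front of the row (on the robot's side of it), parallel to it and centred on its middle weight, and leave the rubber stopper and the brass nut where they are on the mat.

Things in the scene. Friction and masses are not known exactly. Their poses are not given: they have to be found in the camera images.
- weight_500: Largest weight: upright steel cylinder with a neck and a round knob on top; body 38 mm in diameter, 52 mm tall to its shoulder, knob 22 mm in diameter, 72 mm tall overall, 500 g. Loose, at the start on the blue mat (2 mm thick, lying on the bench at z = 0). Origin: centre of its underside; z up.
- weight_200: Second-largest weight: upright steel cylinder with a neck and a round knob on top; body 28 mm in diameter, 38 mm tall to its shoulder, knob 17 mm in diameter, 54 mm tall overall, 200 g. Loose, at the start on the blue mat (2 mm thick, lying on the bench at z = 0). Origin: centre of its underside; z up.
- weight_100: Third-largest weight (the middle-sized one of the three for the row): upright steel cylinder with a neck and a round knob on top; body 22 mm in diameter, 30 mm tall to its shoulder, knob 14 mm in diameter, 43 mm tall overall, 100 g. Loose, at the start on the blue mat (2 mm thick, lying on the bench at z = 0). Origin: centre of its underside; z up.
- weight_50: Smallest weight: upright steel cylinder with a neck and a round knob on top; body 18 mm in diameter, 23 mm tall to its shoulder, knob 11 mm in diameter, 34 mm tall overall, 50 g. Loose, at the start on the blue mat (2 mm thick, lying on the bench at z = 0). Origin: centre of its underside; z up.
- tweezers: Rigid steel tweezers, 120 mm long, lying on edge on the blue mat (2 mm thick) so that their slim bow shows from above: 9 mm tall, 15 mm across over the middle 34 mm (parallel, the place to grip), 6 mm at both ends. Loose, about 30 g. Origin: midway along, on the underside; x along the length to the tips, z up.
- balance: Fixed electronic balance, left or right of the sheet. Origin: on the bench under the centre of its square stainless pan (170 x 170 mm, top face 80 mm above the bench); x away from the robot. White shell 205 mm wide, 270 mm deep, lower than the pan, display towards the robot. Nothing stands above the pan.
- sheet: White A4 sheet taped flat to the bench (under 1 mm thick: things on it stand at z = 0). Origin: its centre. x: along the short side (210 mm), away from the robot; y: along the long side (297 mm), to the robot's left.
- stopper: Bystander: black rubber stopper, a loose plug 15 mm across at the foot, 19 mm at the top and 18 mm tall, standing on the blue mat among the weights. Origin: centre of its underside.
- nut: Bystander: loose brass hexagon nut, 17 mm across flats, 8 mm tall, lying flat on the blue mat among the weights. Origin: centre of its underside.
Mind the look-alikes: they are no part of the job. Several things have the shape of the tweezers; the one meant has the colours described above.

How it is judged:
By the outcome, as a careful person would: the job done as asked, in the order asked, and still so for the second after the job is handed in, with the robot touching nothing.
It also fails if it takes over 144 s, if anything falls off the work surface, if the arm or the gripper's body presses on something with over 40 N, if the wrist force passes 120 N, or if a joint passes its speed limit or range.

## Robot

A 6-joint arm with a two-finger parallel gripper is mounted at the origin on the work surface. World frame = base frame: x ahead of the robot, y to its left, z up, the work surface at z = 0. Lengths are in m, angles in rad, forces in N, time in s.
With the tool pointing down it reaches from about 0.3 to 0.875 m from the base axis. Payload 6.4 kg.
Tool frame: the origin (TCP) lies on the centre line of the jaws, within the pads' length; the fingertips stand 22 mm ahead of it and the grasp point (between the pads) lies 3 mm ahead of it; z points along the fingers, y is the line along which they close (so a half turn about z gives the same grasp; the last joint's range is limited). The gripper opens to 85 mm and grips with 20 to 120 N. Pads are 22 mm wide; open, the fingers measure 114 mm over their backs; the gripper's body (76 mm by 85 mm) begins 54 mm behind the grasp point. The pads swing forward as they close: fully open they stand 13 mm farther back than shut.
Start: joints at [-1.348, 0.181, 1.607, -0, 1.354, -0.206], TCP at [0.239, -0.523, 0.253] pointing down, gripper open.
Joint ranges: [-2.99, 2.99], [-0.89, 2.07], [0.3, 2.58], [-1.14, 4.28], [0, 2.63], [-3.12, 3.12]. Speed limits (rad/s): [2.57, 2.57, 3.01, 3.14, 3.14, 3.14].

## Interface

Orientations are given as a unit quaternion [w, x, y, z].
In Python, from bench import ctrl gives the robot as it stands. The module is installed in compiled form; this text tells all that it offers.
- The arm moves only by the tool servo_tool, never from a script. Its argument "commands" is a list of rows, each a list of 3 entries, a list of its own where there are three numbers: the shift along the tool's x, y, z in mm, then the turn about the tool's z in rad, then the finger opening in mm, from 0 to 85.4. In form: [[[dx, dy, dz], turn, jaw], ...]. A call has 1 to 20 rows; each row shifts and turns the commanded pose from where the row before left it, along the tool's axes as they then stand; what a row does not reach is not made up. A row lasts 1/8 s, in which the tool goes at most 62.5 mm and 10.7 degrees, less where a joint would pass 70% of its speed; a pose out of reach is approached as far as the arm can. A call with a gripper value outside its range is refused whole. The fingers move at their own pace and stop on an object; the grip force is fixed at half the most. Time passes only in rows, so rows that do not move let the fingers close. It gives the time, the measured TCP pose, the force, the opening and the grip force at its end, in the units of the state.
- ctrl.get_obs(): the state, without advancing time (a new reading comes with each control period).
- ctrl.camera(name): name is "side" or "top" or "wrist"; returns a dict with "color" (480x640x3 uint8, red, green, blue), "z_map" (480x640 float32, m along the optical axis (not along the pixel's ray), 0 where there is no reading), "fx", "fy", "cx", "cy" (pixels), "R" (3x3) and "t" (3): a world point X has camera coordinates R X + t. Camera axes: x right, y down, z forward; pixel columns grow to the right and rows downward; lengths in m; the calibration is good to about 2 mm. A picture is of the moment at which its call begins.
- ctrl.hand_in(): hands the job in; it is judged then, once.
The state is a dict: "time_s": time; "q": joint angles; "dq": joint speeds; "joint_efforts": joint torques, N m; "eef_pos": TCP position; "eef_rot": TCP orientation; "wrist_force": force on the tool from outside, world axes, zero at the start; "torque": the same for the moment, N m; "opening": opening from 0.0 (shut) to 1.0 (fully open); "grasp_force": force on a finger pad.
Only numpy, scipy, OpenCV 4.12 (cv2) and the standard library are available. Lean on these libraries where they do the work, as an engineer would, in place of code of your own. Each camera call takes 0.05 s, during which the arm holds its last target. There are 200 camera calls.

## Working session

There is one attempt and no reset: what is moved stays moved. The work goes in short steps, Python scripts to look and compute and a tool call to move; the robot and the scene stay as the last step left them, time stands still between calls to the robot, and variables do not carry over. Pictures are saved under pics/ and viewed, at most 14 in all, crops included, and the job is handed in when it is done.

Besides the shell and the picture viewer there is one more tool, called after ">>>" by a JSON object that holds its "op" and its "data", one argument or row to a line. servo_tool: Moves the arm, as the interface text tells. Its arguments: {"type":"object","properties":{"commands":{"type":"array"}},"required":["commands"]}

```bash
mkdir -p pics
cat > h.py <<'E'
import numpy as np,cv2
from bench import ctrl
def snap(n,f):
    c=ctrl.camera(n); cv2.imwrite('pics/'+f+'.png',c['color'][:,:,::-1]); np.save('pics/'+f+'.npy',c,allow_pickle=True); return c
def load(f): return np.load('pics/'+f+'.npy',allow_pickle=True).item()
def ray(c,u,v):
    d=c['R'].T@np.array([(u-c['cx'])/c['fx'],(v-c['cy'])/c['fy'],1]); return -c['R'].T@c['t'],d
def atz(c,u,v,z):
    o,d=ray(c,u,v); return o+d*(z-o[2])/d[2]
def depth(c,u,v):
    o,d=ray(c,u,v); return o+d*c['z_map'][int(round(v)),int(round(u))]
def proj(c,X):
    p=c['R']@np.array(X)+c['t']; return np.array([c['fx']*p[0]/p[2]+c['cx'],c['fy']*p[1]/p[2]+c['cy']])
E
python3 - <<'E'
from h import *
for n in('top','side','wrist'):
    c=snap(n,n+'0'); print(n,c['fx'],-c['R'].T@c['t'],c['R'][2])
print(ctrl.get_obs())
E
```

```text
top 499.7223148784774 [0.21530543 0.03298833 1.25097394] [ 0.19347397 -0.01188817 -0.98103338]
side 448.0003976393425 [0.00641912 0.62971165 0.55713354] [ 0.48318606 -0.67323819 -0.55971561]
wrist 359.24067509018204 [ 0.29864786 -0.49510186  0.37343075] [-0.2340457  -0.10511186 -0.96652683]
{'time_s': 0.15, 'q': array([-1.34827015e+00,  1.81341594e-01,  1.60775312e+00, -1.63266674e-05,
        1.35380040e+00, -2.06333765e-01]), 'dq': array([ 0.00070225, -0.00255842, -0.00186996,  0.00049063,  0.00037996,
        0.00114828]), 'joint_efforts': array([ 1.00144523e-03, -4.45262110e+01, -3.51694715e+01, -2.14784645e-04,
        5.80376509e-03, -9.35324351e-06]), 'eef_pos': array([ 0.2390126 , -0.52255114,  0.25261946]), 'eef_rot': array([-6.51143478e-04,  9.77097268e-01,  2.12792164e-01, -1.32429133e-05]), 'wrist_force': array([-0.67898086,  0.73925532,  0.00511143]), 'torque': array([-0.03450798,  0.0551893 ,  0.07818836]), 'grasp_force': 0.0, 'opening': 1.0042306328354436}
```

View pics/top0.png

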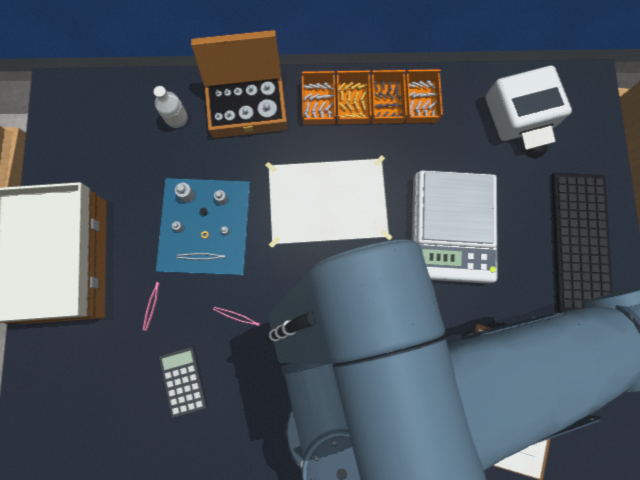

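View pics/side0.png

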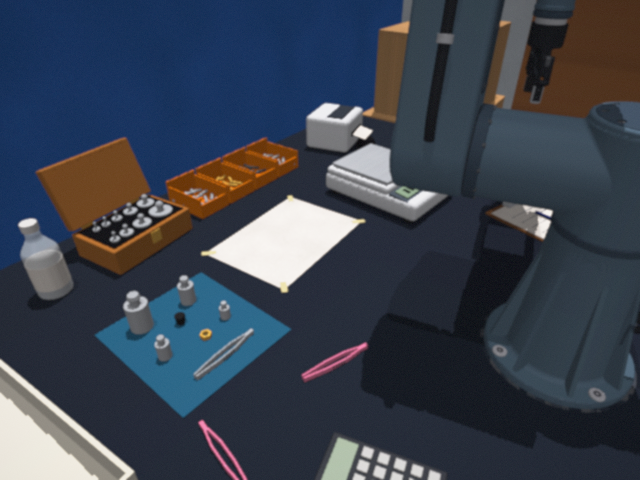

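The top view shows these candidates:
- **Weights on the mat:** large (183,192), second (220,197), third (177,226), smallest (225,230). The box at (245,105) holds look-alike weights.
- **Tweezers:** steel at (201,256). The pink ones at (150,306) and (236,316) are look-alikes.
- **Bystanders:** stopper (203,212) and nut (205,234).

I choose the four weights and the steel tweezers on the mat. The balance pan is at (455,208) and the sheet centre at (328,201). One close crop will check the choice.

Run:
```python
from h import *
t=load('top0');s=load('side0')
bgr=t['color'][:,:,::-1]
cv2.imwrite('pics/crop1.png',cv2.resize(np.ascontiguousarray(bgr[172:282,150:260]),(600,600),interpolation=cv2.INTER_CUBIC)[:600])
for n,u,v in [('500',183,188),('200',220,195),('100',177,226),('50',225,230),('stop',203,212),('nut',205,234),('tw',201,256),('sheet',328,201),('pan',455,208),('mat',200,180)]:
    print(n,depth(t,u,v).round(4))
```

```text
500 [0.5808 0.3554 0.0732]
200 [0.5663 0.2682 0.0557]
100 [0.4964 0.38   0.0269]
50 [0.4853 0.2612 0.0193]
stop [0.5329 0.3173 0.0204]
nut [0.4787 0.3141 0.0067]
tw [ 0.4236  0.3246 -0.0008]
sheet [ 5.613e-01 -5.000e-04 -2.000e-03]
pan [ 0.514  -0.3047  0.0829]
mat [ 6.243e-01  3.319e-01 -1.000e-04]
```

View pics/crop1.png

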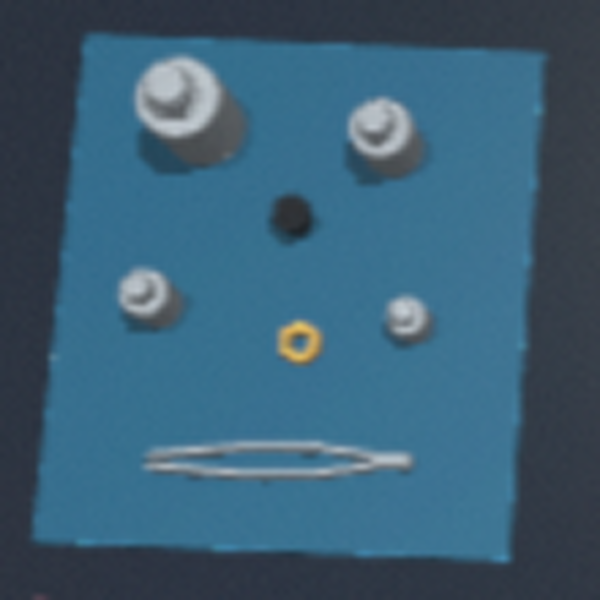

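>>> {"op": "servo_tool", "data": {
  "commands": [
    [[0,0,0],0.143,85],
    [[0,0,0],0.143,85],
    [[0,0,0],0.143,85],
    [[29,-47,0],0,85],
    [[29,-47,0],0,85],
    [[29,-47,0],0,85],
    [[29,-47,0],0,85],
    [[29,-47,0],0,85],
    [[29,-47,0],0,85],
    [[29,-47,0],0,85],
    [[29,-47,0],0,85],
    [[29,-47,0],0,85],
    [[0,0,0],0,85],
    [[0,0,0],0,85]
  ]
}}

```text
time_s: 1.9
eef_pos: [0.4999, -0.0999, 0.253]
eef_rot: [0.0, 1.0, 0.0, -0.0]
wrist_force: [-1.0, -1.3, -1.1]
opening: 0.997
grasp_force: 0.0
```

Run:
```python
from h import *
c=snap('wrist','w1');snap('top','top1'); print(-c['R'].T@c['t'],c['R'][2],ctrl.get_obs()['q'],ctrl.get_obs()['eef_pos'],ctrl.get_obs()['eef_rot'])
```

```text
[ 0.56553596 -0.09935817  0.37383075] [-2.57919900e-01  3.57037302e-04 -9.66166237e-01] [-4.32271774e-01  3.42194023e-02  1.76822938e+00 -3.59968298e-04
  1.33954068e+00  1.14011160e+00] [ 0.49968435 -0.10092234  0.25310528] [ 7.61535876e-05  9.99999682e-01 -7.52238606e-04 -2.53484254e-04]
```

View pics/w1.png

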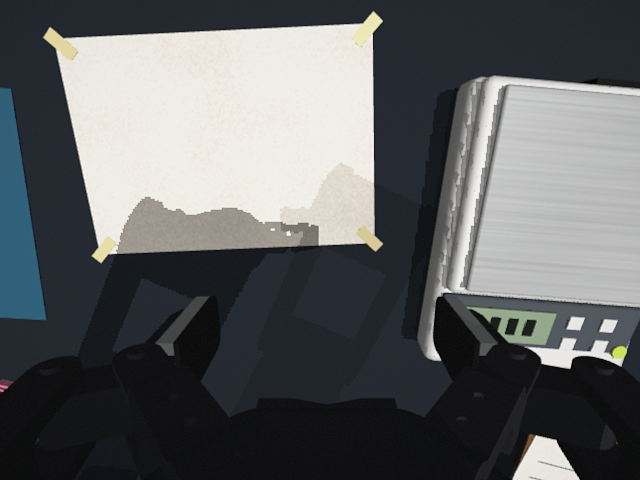

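The wrist view shows the sheet with corners near (56,38), (372,23), (98,256) and (375,244). The balance pan is at the right, with its left edge from (505,85) to (468,290). Next I go over the mat.

>>> {"op": "servo_tool", "data": {
  "commands": [
    [[0,-48,0],0,85],
    [[0,-48,0],0,85],
    [[0,-48,0],0,85],
    [[0,-48,0],0,85],
    [[0,-48,0],0,85],
    [[0,-48,0],0,85],
    [[0,-48,0],0,85],
    [[0,-48,0],0,85],
    [[0,-6,0],0,85],
    [[0,0,0],0,85],
    [[0,0,0],0,85]
  ]
}}

```text
time_s: 3.38
eef_pos: [0.5007, 0.2883, 0.2532]
eef_rot: [0.0, 1.0, -0.001, -0.0]
wrist_force: [-0.3, 0.3, -0.1]
opening: 0.995
grasp_force: 0.0
```

Run:
```python
from h import *
w2=snap('wrist','w2');t=load('top0');w1=load('w1');top1=load('top1')
print(ctrl.get_obs()['eef_pos'])
for nm,c in(('top',t),('w1',w1)):
    g=c['color'].astype(int)
    pts=np.array([[56,38],[372,23],[98,256],[375,244]]) if nm=='w1' else np.array([[268,165],[382,159],[388,236],[273,243]])
    print(nm,[atz(c,*p,0)[:2].round(4).tolist() for p in pts], np.mean([atz(c,*p,0)[:2] for p in pts],0))
# line-based refinement: white mask in rectified top view, 1mm grid
for nm,c in(('top',t),('w1',w1)):
    X,Y=np.meshgrid(np.arange(.40,.72,.0005),np.arange(-.22,.22,.0005),indexing='ij')
    P=np.stack([X,Y,0*X],-1)@c['R'].T+c['t']
    im=cv2.remap(c['color'],(c['fx']*P[...,0]/P[...,2]+c['cx']).astype(np.float32),(c['fy']*P[...,1]/P[...,2]+c['cy']).astype(np.float32),1)
    m=(im.min(2)>110).astype(np.uint8)
    m=cv2.morphologyEx(m,cv2.MORPH_OPEN,np.ones((61,61),np.uint8)) if nm=='top' else m
    n,l,s,_=cv2.connectedComponentsWithStats(m); k=1+np.argmax(s[1:,4])
    r=cv2.minAreaRect(np.argwhere(l==k).astype(np.float32))
    print(nm,np.array(r[0])*.0005+[.4,-.22],np.array(r[1])*.5,r[2])
```

```text
[0.50066076 0.2884348  0.253334  ]
top [[0.6618, 0.1546], [0.6723, -0.1457], [0.465, -0.1515], [0.4531, 0.1424]] [ 5.63036489e-01 -4.37917607e-05]
w1 [[0.6639, 0.1536], [0.6766, -0.1414], [0.4509, 0.149], [0.4648, -0.1518]] [0.56405844 0.00235578]
top [0.56324045 0.00070114] [213.3972168  301.27474976] 2.4413645267486572
w1 [0.56500566 0.0026198 ] [229.23994446 315.85375977] 2.4895529747009277
```

View pics/w2.png

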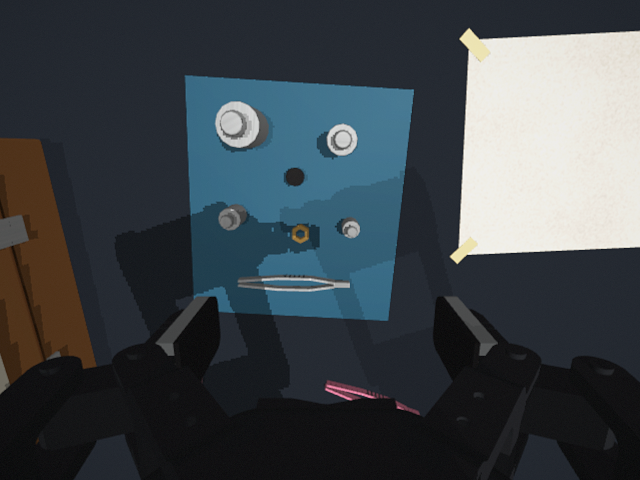

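The mat in the wrist view: 500 g at (237,124), 200 g at (342,140), 100 g at (231,217), 50 g at (350,229), stopper (294,177), nut (300,234), tweezers from (238,283) to (350,285). I'll enlarge it for exact pixels.

Run:
```python
from h import *
c=load('w2'); b=np.ascontiguousarray(c['color'][90:300,205:375,::-1])
b=cv2.convertScaleAbs(b,alpha=1.0)
cv2.imwrite('pics/crop2.png',cv2.resize(b,(680,840),interpolation=cv2.INTER_CUBIC)[:600,:])
```

```text
(no output)
```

View pics/crop2.png

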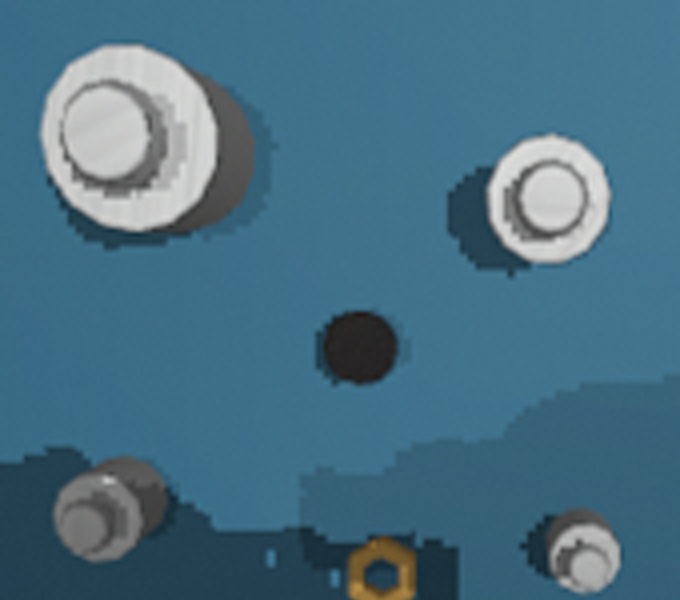

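Run:
```python
from h import *
w=load('w2');t=load('top0')
def tri(a,pa,b,pb):
    oa,da=ray(a,*pa);ob,db=ray(b,*pb)
    s=np.linalg.lstsq(np.c_[da,-db],ob-oa,rcond=None)[0]; return (oa+da*s[0]+ob+db*s[1])/2,np.linalg.norm(oa+da*s[0]-ob-db*s[1])
C2=lambda x,y:(205+(x+.5)/4-.5,90+(y+.5)/4-.5); C1=lambda x,y:(150+(x+.5)/5.4545-.5,172+(y+.5)/5.4545-.5)
D={'500':((106,131),(130,137),(167,88),.074,.054),'200':((553,198),(549,199),(377,120),.056,.040),'100':((87,525),(99,516),(141,290),.045,.032),'50':((586,566),(584,556),(404,313),.036,.025)}
for k,(kw,sw,kt,zk,zs) in D.items():
    X,e=tri(w,C2(*kw),t,C1(*kt)); print(k,'tri',X.round(4),round(e,4),'knob w',atz(w,*C2(*kw),zk)[:2].round(4),'shoulder w',atz(w,*C2(*sw),zs)[:2].round(4),'depth',depth(w,*C2(*kw))[2].round(4))
e=[((238,283),C1(147,462)),((350,285),C1(410,461))]
for a,b in e: print('tw',tri(w,a,t,b)[0].round(4),atz(w,*a,.008).round(4),atz(t,*b,.008).round(4))
print('nut',atz(w,*C2(382,573),.008),'stop',atz(w,*C2(360,347),.02))
# pan from top
X,Y=np.meshgrid(np.arange(.36,.66,.0005),np.arange(-.46,-.14,.0005),indexing='ij')
for n in('top0','top1','w1'):
    c=load(n);P=np.stack([X,Y,0*X+.08],-1)@c['R'].T+c['t']
    im=cv2.remap(c['color'],(c['fx']*P[...,0]/P[...,2]+c['cx']).astype(np.float32),(c['fy']*P[...,1]/P[...,2]+c['cy']).astype(np.float32),1)
    if n!='w1': cv2.imwrite('pics/pan_%s.png'%n,im[::-1,::-1,::-1])
    for p in([(505,85),(468,290)] if n=='w1' else []): print('panedge',atz(c,*p,.08))
cv2.imwrite('pics/pan.png',np.vstack([cv2.imread('pics/pan_top0.png')]))
print([depth(load('top0'),*p)[2].round(4) for p in((440,190),(470,190),(440,225),(470,225))])
```

```text
500 tri [0.5868 0.3678 0.0563] 0.0017 knob w [0.5856 0.3642] shoulder w [0.5857 0.3642] depth 0.0754
200 tri [0.5734 0.2739 0.0438] 0.0003 knob w [0.573  0.2746] shoulder w [0.5731 0.2748] depth 0.0562
100 tri [0.4981 0.3835 0.034 ] 0.0031 knob w [0.5002 0.3821] shoulder w [0.4998 0.3827] depth 0.0452
50 tri [0.4861 0.2638 0.0265] 0.0011 knob w [0.4881 0.2649] shoulder w [0.4881 0.2647] depth 0.0364
tw [0.4232 0.3851 0.0056] [0.424 0.385 0.008] [0.4227 0.3839 0.008 ]
tw [0.4209 0.2632 0.0066] [0.4214 0.2632 0.008 ] [0.4206 0.263  0.008 ]
nut [0.47983416 0.31629043 0.008     ] stop [0.539088   0.31955581 0.02      ]
panedge [ 0.61115898 -0.23454759  0.08      ]
panedge [ 0.44464467 -0.2236349   0.08      ]
[np.float64(0.0804), np.float64(0.0812), np.float64(0.0793), np.float64(0.0838)]
```

View pics/pan.png

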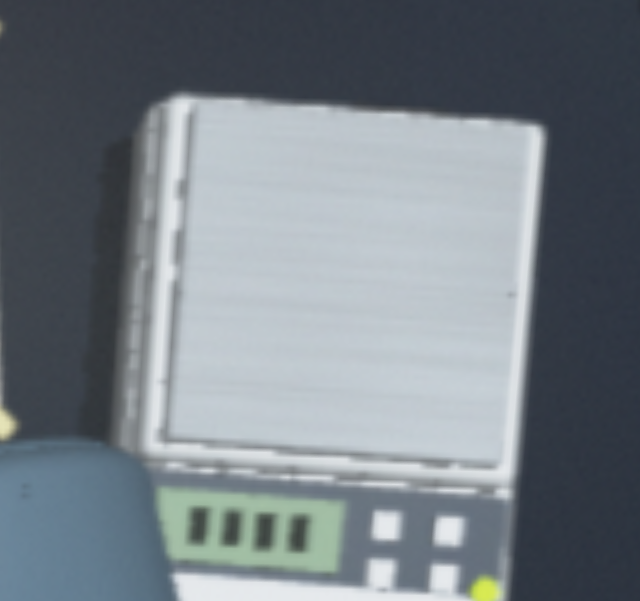

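The pan (0.5 mm/px view) has corners (190,103), (530,122), (167,440), (505,465), so its centre is at about (0.518,-0.3145). Next I pick up the 500 g weight.

>>> {"op": "servo_tool", "data": {
  "commands": [
    [[28,-25,0],0,62],
    [[28,-25,0],0,62],
    [[29,-26,0],0,62],
    [[0,0,30],0,62],
    [[0,0,40],0,62],
    [[0,0,40],0,62],
    [[0,0,40],0,62],
    [[0,0,30],0,62],
    [[0,0,20],0,62],
    [[0,0,10],0,62],
    [[0,0,5],0,62],
    [[0,0,0],0,62],
    [[0,0,0],0,62]
  ]
}}

```text
time_s: 5.05
eef_pos: [0.586, 0.3663, 0.0395]
eef_rot: [-0.0, 1.0, -0.0, 0.001]
wrist_force: [-0.1, -0.6, 0.5]
opening: 0.725
grasp_force: 0.0
```

Run:
```python
from h import *
w=snap('wrist','w3');print(ctrl.get_obs()['eef_pos'],w['z_map'][300,320])
```

```text
[0.58588522 0.36632803 0.03939002] 0.11696697
```

View pics/w3.png

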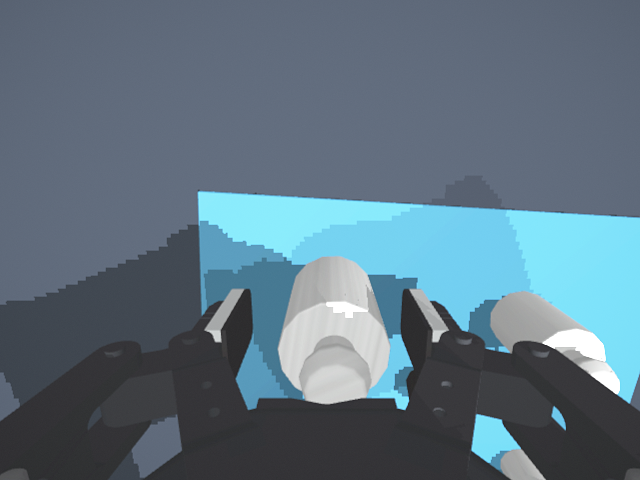

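The jaws straddle the weight: body at (334,335), pads at (250,320) and (402,320), so it stands about 2 mm right of the jaw centre. I shift 2 mm and close.

>>> {"op": "servo_tool", "data": {
  "commands": [
    [[0,2,0],0,62],
    [[0,0,0],0,50],
    [[0,0,0],0,42],
    [[0,0,0],0,36],
    [[0,0,0],0,30],
    [[0,0,0],0,30],
    [[0,0,0],0,30],
    [[0,0,0],0,30]
  ]
}}

```text
time_s: 6.1
eef_pos: [0.5854, 0.364, 0.0386]
eef_rot: [0.0, 1.0, -0.0, 0.0]
wrist_force: [-1.0, -1.6, 4.3]
opening: 0.424
grasp_force: 59.9
```

>>> {"op": "servo_tool", "data": {
  "commands": [
    [[0,0,-10],0,30],
    [[0,0,-30],0,30],
    [[0,0,-40],0,30],
    [[0,0,-40],0,30],
    [[-2,20,-20],0,30],
    [[-4,40,0],0,30],
    [[-5,48,0],0,30],
    [[-5,50,0],0,30],
    [[-5,50,0],0,30],
    [[-5,50,0],0,30],
    [[-5,50,0],0,30],
    [[-5,50,0],0,30],
    [[-5,50,0],0,30],
    [[-5,50,0],0,30],
    [[-5,50,0],0,30],
    [[-5,50,0],0,30],
    [[-5,50,0],0,30],
    [[-4,40,0],0,30],
    [[-2,20,0],0,30],
    [[0,0,0],0,30]
  ]
}}

```text
time_s: 8.6
eef_pos: [0.5176, -0.3047, 0.1777]
eef_rot: [-0.0, 1.0, -0.001, -0.0]
wrist_force: [-0.2, 1.0, -5.1]
opening: 0.418
grasp_force: 61.0
```

>>> {"op": "servo_tool", "data": {
  "commands": [
    [[0,50,0],0,30],
    [[0,10,0],0,30],
    [[0,0,0],0,30],
    [[0,0,0],0,30]
  ]
}}

```text
time_s: 9.1
eef_pos: [0.5183, -0.3621, 0.1779]
eef_rot: [-0.001, 1.0, 0.001, -0.0]
wrist_force: [-0.6, -0.9, -5.5]
opening: 0.415
grasp_force: 61.7
```

Run:
```python
from h import *
w=snap('wrist','w4');print(ctrl.get_obs()['eef_pos']);snap('top','top4')
X,Y=np.meshgrid(np.arange(.40,.64,.0005),np.arange(-.44,-.19,.0005),indexing='ij')
P=np.stack([X,Y,0*X+.08],-1)@w['R'].T+w['t']
im=cv2.remap(w['color'],(w['fx']*P[...,0]/P[...,2]+w['cx']).astype(np.float32),(w['fy']*P[...,1]/P[...,2]+w['cy']).astype(np.float32),1)
cv2.imwrite('pics/pan4.png',im[::-1,::-1,::-1])
```

```text
[ 0.51829693 -0.3622374   0.17802665]
```

View pics/pan4.png

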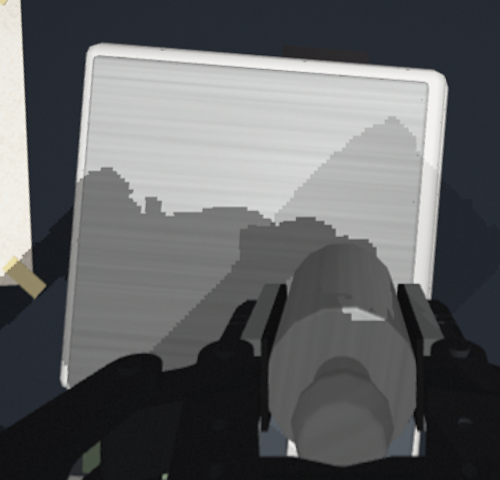

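The rectified wrist view shows the pan's far corners at (97,57) and (428,83), so its centre is at about (0.5195,-0.3155). That agrees with the top view to 1.5 mm. I move over it and lower, slowly at the end.

>>> {"op": "servo_tool", "data": {
  "commands": [
    [[1,-20,0],0,30],
    [[0,-20,0],0,30],
    [[0,-7,0],0,30],
    [[0,0,20],0,30],
    [[0,0,20],0,30],
    [[0,0,10],0,30],
    [[0,0,4],0,30],
    [[0,0,0],0,30],
    [[0,0,0],0,30],
    [[0,0,0],0,30]
  ]
}}

```text
time_s: 10.45
eef_pos: [0.5195, -0.3173, 0.125]
eef_rot: [0.0, 1.0, -0.0, 0.0]
wrist_force: [-0.3, -0.2, -4.4]
opening: 0.414
grasp_force: 61.8
```

Run:
```python
from h import *
w=load('w4')
for u,v in((150,60),(250,60),(300,80),(350,100),(200,100)):print(depth(w,u,v).round(4))
print(ctrl.get_obs()['eef_pos'],ctrl.get_obs()['wrist_force'])
```

```text
[ 0.6474 -0.2279  0.0013]
[ 0.6479 -0.3031 -0.0008]
[ 6.337e-01 -3.409e-01  1.000e-04]
[ 0.6139 -0.3768  0.0463]
[ 0.611  -0.2858  0.0695]
[ 0.51946835 -0.31732235  0.12500022] [-0.29112829 -0.15402474 -4.43761095]
```

>>> {"op": "servo_tool", "data": {
  "commands": [
    [[0,-2,2],0,30],
    [[0,0,2],0,30],
    [[0,0,1],0,30],
    [[0,0,1],0,30],
    [[0,0,0.5],0,30],
    [[0,0,0],0,30],
    [[0,0,0],0,30]
  ]
}}

```text
time_s: 11.32
eef_pos: [0.5192, -0.315, 0.1178]
eef_rot: [0.0, 1.0, -0.0, 0.0]
wrist_force: [0.5, -0.4, -4.6]
opening: 0.416
grasp_force: 61.8
```

>>> {"op": "servo_tool", "data": {
  "commands": [
    [[0,0,0.5],0,30],
    [[0,0,0.5],0,30],
    [[0,0,0],0,30],
    [[0,0,0],0,30]
  ]
}}

```text
time_s: 11.82
eef_pos: [0.5192, -0.315, 0.1168]
eef_rot: [0.0, 1.0, -0.0, 0.0]
wrist_force: [0.7, 0.3, -4.3]
opening: 0.418
grasp_force: 61.8
```

>>> {"op": "servo_tool", "data": {
  "commands": [
    [[0,0,0.5],0,30],
    [[0,0,0],0,30],
    [[0,0,0.5],0,30],
    [[0,0,0],0,30],
    [[0,0,0],0,30]
  ]
}}

```text
time_s: 12.45
eef_pos: [0.5192, -0.3151, 0.1165]
eef_rot: [0.0, 1.0, -0.0, 0.0]
wrist_force: [-4.6, 2.8, 5.5]
opening: 0.412
grasp_force: 62.5
```

It is in contact, so I release and retract.

>>> {"op": "servo_tool", "data": {
  "commands": [
    [[0,0,0],0,38],
    [[0,0,0],0,44],
    [[0,0,0],0,56],
    [[0,0,0],0,62],
    [[0,0,0],0,62],
    [[0,0,-20],0,62],
    [[0,0,-40],0,62],
    [[0,0,-40],0,62],
    [[0,0,-20],0,62],
    [[0,0,0],0,62],
    [[0,0,0],0,62]
  ]
}}

```text
time_s: 13.82
eef_pos: [0.5184, -0.3144, 0.2342]
eef_rot: [-0.001, 1.0, -0.0, -0.001]
wrist_force: [-0.2, -0.0, -0.4]
opening: 0.726
grasp_force: 0.0
```

Run:
```python
from h import *
w=snap('wrist','w5');print(ctrl.get_obs()['eef_pos'])
```

```text
[ 0.51831036 -0.31430472  0.23373569]
```

View pics/w5.png

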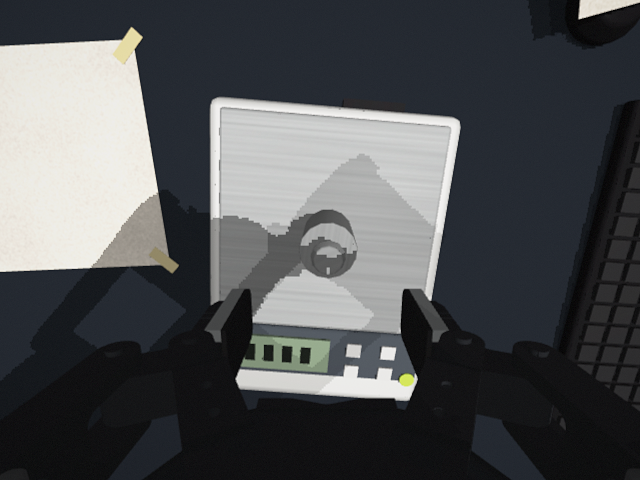

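The weight stands upright on the pan: shoulder at (328,243), with pan corners (219,108), (453,127), (215,325) and (432,335). Next is the 200 g weight.

>>> {"op": "servo_tool", "data": {
  "commands": [
    [[4,-30,0],0,46],
    [[4,-48,0],0,46],
    [[4,-48,0],0,46],
    [[4,-48,0],0,46],
    [[4,-48,0],0,46],
    [[4,-48,0],0,46],
    [[4,-48,0],0,46],
    [[4,-48,0],0,46],
    [[4,-48,0],0,46],
    [[4,-48,0],0,46],
    [[4,-48,0],0,46],
    [[4,-48,0],0,46],
    [[4,-31,0],0,46],
    [[2,0,20],0,46],
    [[0,0,40],0,46],
    [[0,0,40],0,46],
    [[0,0,25],0,46],
    [[0,0,0],0,46],
    [[0,0,0],0,46]
  ]
}}

```text
time_s: 16.25
eef_pos: [0.5735, 0.2733, 0.1108]
eef_rot: [0.0, 1.0, -0.0, -0.0]
wrist_force: [0.7, -0.2, 0.7]
opening: 0.535
grasp_force: 0.0
```

Run:
```python
from h import *
w=load('w5');print('placed500',atz(w,328,243,.132).round(4),'pan corners',[atz(w,*p,.08)[:2].round(4).tolist() for p in((219,108),(453,127))])
w=snap('wrist','w6');o=ctrl.get_obs();print(o['eef_pos'])
# shoulder/knob: depth cut
z=w['z_map'];v,u=np.mgrid[:480,:640]
d=np.stack([(u-w['cx'])/w['fx'],(v-w['cy'])/w['fy'],np.ones_like(z)],-1)*z[...,None]
P=(d-w['t'])@w['R']
r=np.hypot(P[...,0]-.573,P[...,1]-.2747)
for lo,hi in((.037,.044),(.051,.060)):
    m=(r<.03)&(P[...,2]>lo)&(P[...,2]<hi); q=P[m]; print(m.sum(),q.min(0).round(4),q.max(0).round(4),q.mean(0).round(4))
```

```text
placed500 [ 0.5245 -0.3148  0.132 ] pan corners [[0.6112, -0.2363], [0.5981, -0.4059]]
[0.57401501 0.27364556 0.11173305]
1087 [0.5594 0.261  0.0371] [0.5869 0.2882 0.0421] [0.5766 0.2746 0.0402]
696 [0.5656 0.2666 0.0513] [0.5813 0.2825 0.0579] [0.5741 0.2747 0.0555]
```

>>> {"op": "servo_tool", "data": {
  "commands": [
    [[0,-1,20],0,46],
    [[0,0,30],0,46],
    [[0,0,20],0,46],
    [[0,0,8],0,46],
    [[0,0,4],0,46],
    [[0,0,0],0,46],
    [[0,0,0],0,38],
    [[0,0,0],0,30],
    [[0,0,0],0,22],
    [[0,0,0],0,20],
    [[0,0,0],0,20],
    [[0,0,0],0,20],
    [[0,0,0],0,20]
  ]
}}

```text
time_s: 17.92
eef_pos: [0.5738, 0.2751, 0.0297]
eef_rot: [-0.0, 1.0, -0.0, 0.001]
wrist_force: [-0.8, -0.7, 5.7]
opening: 0.295
grasp_force: 58.9
```

Run:
```python
from h import *
w=load('w5')
z=w['z_map'];v,u=np.mgrid[:480,:640]
d=np.stack([(u-w['cx'])/w['fx'],(v-w['cy'])/w['fy'],np.ones_like(z)],-1)*z[...,None]
P=(d-w['t'])@w['R']
r=np.hypot(P[...,0]-.519,P[...,1]+.315)
for lo,hi in((.127,.137),(.149,.16)):
    m=(r<.03)&(P[...,2]>lo)&(P[...,2]<hi); q=P[m]; print(m.sum(),q.min(0).round(4),q.max(0).round(4),q.mean(0).round(4))
# row targets
a=np.deg2rad(2.4);c=np.array([.564,.0015]);ux=np.array([np.cos(a),np.sin(a)]);b=np.array([np.sin(a),-np.cos(a)])
print('200',c+.07*b,'100',c,'50',c-.07*b,'tw',c-.07*ux)
```

```text
1654 [ 0.5005 -0.3336  0.127 ] [ 0.5379 -0.296   0.1344] [ 0.5229 -0.3147  0.1322]
778 [ 0.5101 -0.3243  0.149 ] [ 0.529  -0.3051  0.1545] [ 0.5201 -0.3147  0.152 ]
200 [ 0.5669313 -0.0684386] 100 [0.564  0.0015] 50 [0.5610687 0.0714386] tw [ 0.4940614 -0.0014313]
```

The 500 g weight is measured at (0.519,-0.315), upright. The 200 g weight is held, so I carry it to (0.567,-0.0685).

>>> {"op": "servo_tool", "data": {
  "commands": [
    [[0,0,-10],0,20],
    [[0,0,-30],0,20],
    [[0,0,-40],0,20],
    [[0,20,-10],0,20],
    [[-1,45,0],0,20],
    [[-1,45,0],0,20],
    [[-1,45,0],0,20],
    [[-1,45,0],0,20],
    [[-1,45,0],0,20],
    [[-1,45,0],0,20],
    [[-0.5,34,0],0,20],
    [[0,19,0],0,20],
    [[0,0,20],0,20],
    [[0,0,30],0,20],
    [[0,0,20],0,20],
    [[0,0,10],0,20],
    [[0,0,3],0,20],
    [[0,0,0],0,20],
    [[0,0,0],0,20]
  ]
}}

```text
time_s: 20.3
eef_pos: [0.5674, -0.0682, 0.0367]
eef_rot: [0.0, 1.0, -0.0, 0.001]
wrist_force: [-0.5, 0.2, -1.6]
opening: 0.299
grasp_force: 59.3
```

Run:
```python
from h import *
o=ctrl.get_obs();print(o['eef_pos'],o['wrist_force'])
```

```text
[ 0.56744457 -0.06818286  0.03674346] [-0.52444796  0.20824366 -1.59676489]
```

>>> {"op": "servo_tool", "data": {
  "commands": [
    [[0,0,4],0,20],
    [[0,0,2],0,20],
    [[0,0,1],0,20],
    [[0,0,1],0,20],
    [[0,0,0],0,20],
    [[0,0,0],0,20]
  ]
}}

```text
time_s: 21.05
eef_pos: [0.5667, -0.068, 0.0278]
eef_rot: [-0.0, 1.0, -0.0, -0.0]
wrist_force: [-0.5, -0.4, -2.1]
opening: 0.301
grasp_force: 59.4
```

>>> {"op": "servo_tool", "data": {
  "commands": [
    [[0,0,0.5],0,20],
    [[0,0,0.5],0,20],
    [[0,0,0],0,20],
    [[0,0,0],0,20]
  ]
}}

```text
time_s: 21.55
eef_pos: [0.5668, -0.0681, 0.0277]
eef_rot: [0.0, 1.0, -0.0, -0.0]
wrist_force: [-4.4, 0.8, 6.5]
opening: 0.296
grasp_force: 59.7
```

>>> {"op": "servo_tool", "data": {
  "commands": [
    [[0,0,0],0,28],
    [[0,0,0],0,36],
    [[0,0,0],0,44],
    [[0,0,0],0,44],
    [[0,0,-15],0,44],
    [[0,0,-40],0,42],
    [[0,0,-45],0,40],
    [[-6,-40,-10],0,40],
    [[-6,-45,0],0,40],
    [[-6,-45,0],0,40],
    [[-6,-45,0],0,40],
    [[-6,-45,0],0,40],
    [[-6,-45,0],0,40],
    [[-6,-45,0],0,40],
    [[-6,-45,0],0,40],
    [[-6,-45,0],0,40],
    [[-8,-35,0],0,40],
    [[-5,-15,0],0,40],
    [[0,0,0],0,40],
    [[0,0,0],0,40]
  ]
}}

```text
time_s: 24.05
eef_pos: [0.5002, 0.3808, 0.1369]
eef_rot: [0.0, 1.0, -0.001, 0.0]
wrist_force: [0.9, 0.1, 0.3]
opening: 0.467
grasp_force: 0.0
```

```bash
cat >> h.py <<'E'
def blob(w,x,y,zs,rad=.03):
    z=w['z_map'];v,u=np.mgrid[:480,:640]
    d=np.stack([(u-w['cx'])/w['fx'],(v-w['cy'])/w['fy'],np.ones_like(z)],-1)*z[...,None]
    P=(d-w['t'])@w['R']; r=np.hypot(P[...,0]-x,P[...,1]-y)
    for lo,hi in zs:
        q=P[(r<rad)&(P[...,2]>lo)&(P[...,2]<hi)]
        if len(q): print(len(q),'mid',((q.min(0)+q.max(0))/2).round(4),'span',np.ptp(q,0).round(4))
E
python3 - <<'E'
from h import *
w=snap('wrist','w7');print(ctrl.get_obs()['eef_pos'])
blob(w,.500,.3823,((.030,.036),(.041,.05)))
blob(w,.488,.2648,((.023,.029),(.033,.04)))
E
```

```text
[0.50029667 0.38066644 0.1369012 ]
498 mid [0.4992 0.3829 0.0322] span [0.0215 0.0211 0.0042]
314 mid [0.4994 0.3828 0.044 ] span [0.0119 0.0126 0.0058]
343 mid [0.487  0.2648 0.0258] span [0.0177 0.018  0.0056]
200 mid [0.4876 0.2645 0.0356] span [0.01   0.0103 0.005 ]
```

>>> {"op": "servo_tool", "data": {
  "commands": [
    [[-1,-2,20],0,40],
    [[0,0,40],0,40],
    [[0,0,30],0,40],
    [[0,0,12],0,40],
    [[0,0,5],0,40],
    [[0,0,3],0,40],
    [[0,0,0],0,40],
    [[0,0,0],0,32],
    [[0,0,0],0,24],
    [[0,0,0],0,16],
    [[0,0,0],0,14],
    [[0,0,0],0,14],
    [[0,0,0],0,14],
    [[0,0,0],0,14]
  ]
}}

```text
time_s: 25.85
eef_pos: [0.4992, 0.3842, 0.0275]
eef_rot: [-0.0, 1.0, -0.0, 0.0]
wrist_force: [-1.8, 0.3, 6.2]
opening: 0.221
grasp_force: 58.5
```

>>> {"op": "servo_tool", "data": {
  "commands": [
    [[0,0,-10],0,14],
    [[0,0,-30],0,14],
    [[0,0,-40],0,14],
    [[3,20,-10],0,14],
    [[7,45,0],0,14],
    [[7,45,0],0,14],
    [[7,45,0],0,14],
    [[7,45,0],0,14],
    [[7,45,0],0,14],
    [[7,45,0],0,14],
    [[7,45,0],0,14],
    [[8,30,0],0,14],
    [[5,17,0],0,14],
    [[0,0,20],0,14],
    [[0,0,30],0,14],
    [[0,0,25],0,14],
    [[0,0,9],0,14],
    [[0,0,0],0,14],
    [[0,0,0],0,14]
  ]
}}

```text
time_s: 28.22
eef_pos: [0.5644, 0.0019, 0.0338]
eef_rot: [0.0, 1.0, 0.0, 0.001]
wrist_force: [-0.9, 0.7, -1.5]
opening: 0.221
grasp_force: 58.7
```

>>> {"op": "servo_tool", "data": {
  "commands": [
    [[0,0,4],0,14],
    [[0,0,2],0,14],
    [[0,0,1],0,14],
    [[0,0,0.5],0,14],
    [[0,0,0],0,14],
    [[0,0,0],0,14]
  ]
}}

```text
time_s: 28.98
eef_pos: [0.5637, 0.002, 0.0255]
eef_rot: [-0.0, 1.0, -0.0, -0.0]
wrist_force: [-1.5, -0.3, 3.9]
opening: 0.221
grasp_force: 58.9
```

>>> {"op": "servo_tool", "data": {
  "commands": [
    [[0,0,0.5],0,14],
    [[0,0,0],0,14],
    [[0,0,0.5],0,14],
    [[0,0,0],0,14],
    [[0,0,0],0,14]
  ]
}}

```text
time_s: 29.6
eef_pos: [0.5638, 0.002, 0.0255]
eef_rot: [0.0, 1.0, 0.0, -0.0]
wrist_force: [-5.8, 0.8, 13.4]
opening: 0.223
grasp_force: 59.8
```

>>> {"op": "servo_tool", "data": {
  "commands": [
    [[0,0,-1],0,22],
    [[0,0,0],0,30],
    [[0,0,0],0,34],
    [[0,0,0],0,34],
    [[0,0,-15],0,34],
    [[0,0,-40],0,30],
    [[0,0,-45],0,30],
    [[-10,-30,-10],0,30],
    [[-12,-45,0],0,30],
    [[-12,-45,0],0,30],
    [[-12,-45,0],0,30],
    [[-12,-45,0],0,30],
    [[-12,-35,0],0,30],
    [[-6,-18,0],0,30],
    [[0,0,40],0,30],
    [[0,0,20],0,30],
    [[0,0,0],0,30],
    [[0,0,0],0,30]
  ]
}}

```text
time_s: 31.85
eef_pos: [0.4888, 0.2648, 0.0765]
eef_rot: [-0.0, 1.0, -0.0, 0.001]
wrist_force: [-0.1, 0.4, -0.3]
opening: 0.348
grasp_force: 0.0
```

Run:
```python
from h import *
w=snap('wrist','w8');print(ctrl.get_obs()['eef_pos'])
blob(w,.488,.2648,((.023,.029),(.033,.04)))
blob(w,.48,.316,((.006,.012),))
```

```text
[0.48897115 0.26495858 0.0767224 ]
534 mid [0.4878 0.2643 0.0253] span [0.0164 0.017  0.0045]
351 mid [0.4874 0.2643 0.0353] span [0.0103 0.0103 0.0045]
682 mid [0.4791 0.316  0.009 ] span [0.0198 0.0175 0.0059]
```

View pics/w8.png

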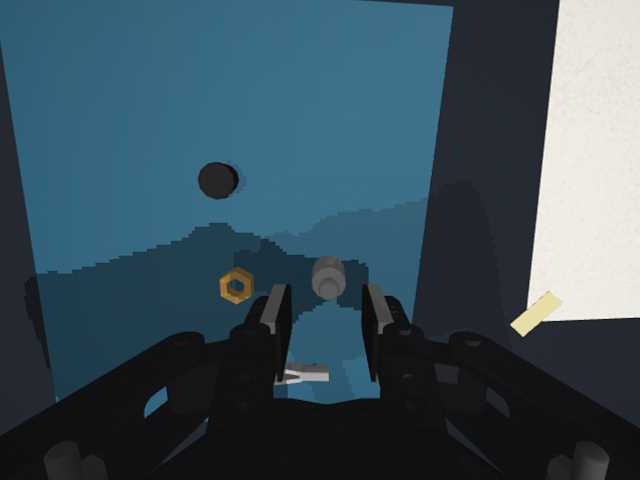

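The 50 g weight at (329,278) sits between the pads at (285,310) and (375,310). The nut at (237,286) is clear of the left finger.

>>> {"op": "servo_tool", "data": {
  "commands": [
    [[-1,0,20],0,30],
    [[0,0,18],0,30],
    [[0,0,8],0,30],
    [[0,0,3],0,30],
    [[0,0,1.5],0,30],
    [[0,0,0],0,30],
    [[0,0,0],0,24],
    [[0,0,0],0,16],
    [[0,0,0],0,10],
    [[0,0,0],0,10],
    [[0,0,0],0,10],
    [[0,0,0],0,10]
  ]
}}

```text
time_s: 33.4
eef_pos: [0.4871, 0.2651, 0.0253]
eef_rot: [-0.0, 1.0, -0.0, 0.0]
wrist_force: [-2.4, -1.0, 5.5]
opening: 0.17
grasp_force: 58.5
```

>>> {"op": "servo_tool", "data": {
  "commands": [
    [[0,0,-10],0,10],
    [[0,0,-30],0,10],
    [[0,0,-40],0,10],
    [[10,20,0],0,10],
    [[15,40,0],0,10],
    [[15,45,0],0,10],
    [[15,45,0],0,10],
    [[12,30,0],0,10],
    [[7,13,0],0,10],
    [[0,0,20],0,10],
    [[0,0,30],0,10],
    [[0,0,20],0,10],
    [[0,0,4],0,10],
    [[0,0,0],0,10],
    [[0,0,0],0,10]
  ]
}}

```text
time_s: 35.28
eef_pos: [0.5617, 0.0721, 0.0319]
eef_rot: [0.0, 1.0, 0.0, 0.001]
wrist_force: [-0.5, 0.6, 0.5]
opening: 0.17
grasp_force: 58.6
```

>>> {"op": "servo_tool", "data": {
  "commands": [
    [[-0.5,0,4],0,10],
    [[0,0,2],0,10],
    [[0,0,1],0,10],
    [[0,0,0.5],0,10],
    [[0,0,0],0,10],
    [[0,0,0],0,10]
  ]
}}

```text
time_s: 36.02
eef_pos: [0.5602, 0.072, 0.0234]
eef_rot: [0.0, 1.0, -0.0, 0.0]
wrist_force: [-0.9, -0.2, 1.8]
opening: 0.174
grasp_force: 58.7
```

>>> {"op": "servo_tool", "data": {
  "commands": [
    [[0,0,0.5],0,10],
    [[0,0,0],0,10],
    [[0,0,0],0,10]
  ]
}}

```text
time_s: 36.4
eef_pos: [0.5603, 0.072, 0.0233]
eef_rot: [0.0, 1.0, -0.0, 0.0]
wrist_force: [-2.4, -0.1, 5.7]
opening: 0.17
grasp_force: 58.9
```

>>> {"op": "servo_tool", "data": {
  "commands": [
    [[0,0,-1],0,18],
    [[0,0,0],0,26],
    [[0,0,0],0,30],
    [[0,0,0],0,30],
    [[0,0,-15],0,30],
    [[0,0,-40],0,30],
    [[0,0,-50],0,30],
    [[-10,20,-50],0,30],
    [[-20,40,-20],0,30],
    [[-10,10,0],0,30],
    [[0,0,0],0,30],
    [[0,0,0],0,30]
  ]
}}

```text
time_s: 37.9
eef_pos: [0.52, 0.0028, 0.198]
eef_rot: [-0.0, 1.0, 0.0, -0.001]
wrist_force: [0.2, 0.1, -0.2]
opening: 0.353
grasp_force: 0.0
```

Run:
```python
from h import *
w=snap('wrist','w9');print(ctrl.get_obs()['eef_pos'])
blob(w,.567,-.068,((.035,.041),(.050,.057)))
blob(w,.564,.002,((.028,.033),(.039,.046)))
blob(w,.560,.072,((.020,.026),(.031,.037)))
```

```text
[0.52001767 0.00287521 0.19790798]
644 mid [ 0.5661 -0.0673  0.0376] span [0.0274 0.0275 0.0051]
371 mid [ 0.5661 -0.0669  0.0533] span [0.0153 0.015  0.0065]
353 mid [0.5637 0.0021 0.0305] span [0.0211 0.0207 0.0042]
220 mid [0.5641 0.0022 0.0423] span [0.0121 0.0123 0.0064]
234 mid [0.5602 0.0723 0.0227] span [0.0178 0.0179 0.0051]
138 mid [0.5605 0.0721 0.0335] span [0.0094 0.0098 0.0049]
```

View pics/w9.png

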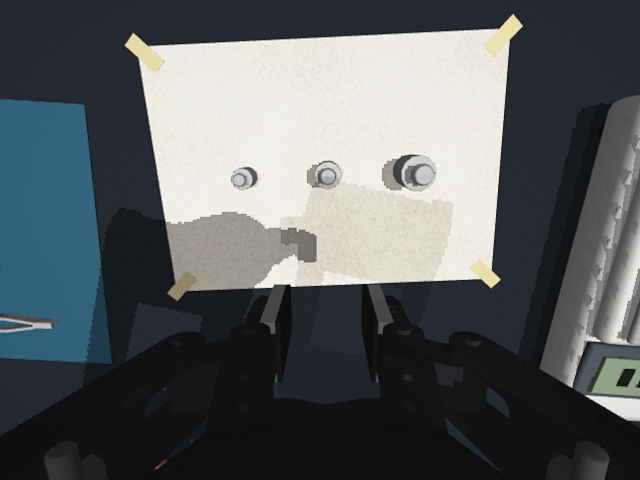

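The row stands upright on the sheet: 50 g (244,178), 100 g (327,175), 200 g (417,173). The sheet corners are at (139,46), (510,29), (175,291) and (492,279). Next I turn the gripper and go above the tweezers.

>>> {"op": "servo_tool", "data": {
  "commands": [
    [[0,0,0],-0.172,30],
    [[0,0,0],-0.172,30],
    [[0,0,0],-0.172,30],
    [[0,0,0],-0.172,30],
    [[0,0,0],-0.172,30],
    [[0,0,0],-0.172,30],
    [[0,0,0],-0.172,30],
    [[0,0,0],-0.172,30],
    [[0,0,0],-0.172,30],
    [[40,-13,0],0,30],
    [[40,-13,0],0,30],
    [[40,-13,0],0,30],
    [[40,-13,0],0,30],
    [[40,-13,0],0,30],
    [[40,-13,0],0,30],
    [[40,-13,0],0,30],
    [[39,-13,0],0,30],
    [[0,0,0],0,30],
    [[0,0,0],0,30]
  ]
}}

```text
time_s: 40.33
eef_pos: [0.4231, 0.3235, 0.198]
eef_rot: [-0.0, 0.715, 0.699, -0.001]
wrist_force: [-0.2, -0.4, -0.3]
opening: 0.353
grasp_force: 0.0
```

Run:
```python
from h import *
w=load('w9');p=[atz(w,*q,0)[:2] for q in((139,46),(510,29),(492,279),(175,291))]
print(np.round(p,4).tolist(),np.mean(p,0),[np.rad2deg(np.arctan2(b[0]-a[0],a[1]-b[1])) for a,b in((p[0],p[1]),(p[3],p[2]))])
o=ctrl.get_obs();print(o['eef_pos'],o['eef_rot'],o['q'])
w=snap('wrist','w10')
cv2.imwrite('pics/crop10.png',cv2.resize(np.ascontiguousarray(w['color'][140:460,120:520,::-1]),(800,640))[:600])
```

```text
[[0.6638, 0.1537], [0.6759, -0.1419], [0.4654, -0.1528], [0.453, 0.1478]] [0.56451155 0.00170598] [np.float64(2.3429318446711136), np.float64(2.3613489176069233)]
[0.42311629 0.32353075 0.19802289] [-1.00901571e-04  7.14671034e-01  6.99460340e-01 -7.31941329e-04] [ 4.29969208e-01  1.44968701e-01  1.76560043e+00 -3.23006409e-04
  1.23246952e+00  4.51588226e-01]
```

View pics/crop10.png

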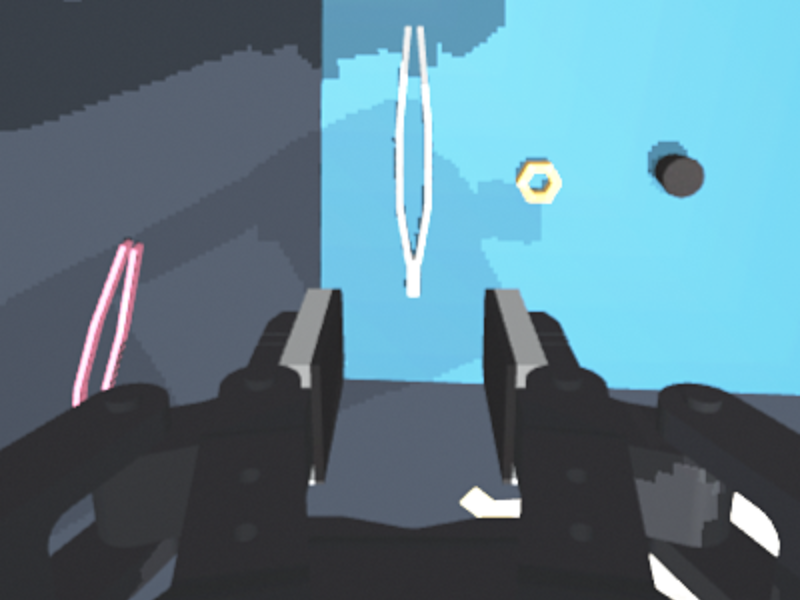

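The tweezers run from (415,27) to (414,296) in the crop, aligned with the tool and centred between the pads. The nut at (540,181) is clear.

Run:
```python
from h import *
w=load('w10');f=lambda x,y:(120+(x+.5)/2-.5,140+(y+.5)/2-.5)
a=atz(w,*f(415,27),.010);b=atz(w,*f(414,296),.010);m=(a+b)/2;print(a,b,m,np.linalg.norm(a-b),np.rad2deg(np.arctan2(a[1]-b[1],a[0]-b[0])))
for q in((399,140),(428,140),(400,190)):print(depth(w,*f(*q)).round(4))
o=ctrl.get_obs();x,y=o['eef_rot'][1:3];print('yaw',np.rad2deg(2*np.arctan2(y,x)))
```

```text
[0.4257394  0.38425197 0.01      ] [0.4228036  0.26414175 0.01      ] [0.4242715  0.32419686 0.01      ] 0.12014609213579847 88.59982360730282
[0.4178 0.337  0.0111]
[0.4304 0.3368 0.0117]
[0.4177 0.3148 0.0115]
yaw 88.70082792478782
```

>>> {"op": "servo_tool", "data": {
  "commands": [
    [[0.5,1,40],0,30],
    [[0,0,50],0,30],
    [[0,0,45],0,30],
    [[0,0,22],0,30],
    [[0,0,10],0,30],
    [[0,0,4],0,30],
    [[0,0,1.5],0,30],
    [[0,0,0],0,30],
    [[0,0,0],0,24],
    [[0,0,0],0,16],
    [[0,0,0],0,10],
    [[0,0,0],0,8],
    [[0,0,0],0,8],
    [[0,0,0],0,8],
    [[0,0,0],0,8]
  ]
}}

```text
time_s: 42.25
eef_pos: [0.4248, 0.324, 0.0269]
eef_rot: [0.0, 0.715, 0.699, 0.0]
wrist_force: [-2.3, -0.5, 5.2]
opening: 0.15
grasp_force: 59.0
```

>>> {"op": "servo_tool", "data": {
  "commands": [
    [[0,0,-10],0,8],
    [[0,0,-30],0,8],
    [[0,0,-40],-0.064,8],
    [[0,0,0],0,8],
    [[-30,5,0],0,8],
    [[-42,7,0],0,8],
    [[-42,7,0],0,8],
    [[-42,7,0],0,8],
    [[-42,7,0],0,8],
    [[-42,7,0],0,8],
    [[-42,7,0],0,8],
    [[-30,6,0],0,8],
    [[-15.5,3,0],0,8],
    [[0,0,30],0,8],
    [[0,0,30],0,8],
    [[0,0,12],0,8],
    [[0,0,2],0,8],
    [[0,0,0],0,8],
    [[0,0,0],0,8]
  ]
}}

```text
time_s: 44.62
eef_pos: [0.4948, -0.0012, 0.0333]
eef_rot: [0.001, 0.692, 0.722, 0.001]
wrist_force: [0.4, -0.2, -0.4]
opening: 0.152
grasp_force: 58.7
```

Run:
```python
from h import *
o=ctrl.get_obs();x,y=o['eef_rot'][1:3];print('yaw',np.rad2deg(2*np.arctan2(y,x)),o['eef_pos'],o['wrist_force'])
```

```text
yaw 92.36240454328943 [ 0.49482764 -0.00122429  0.03332149] [ 0.43535404 -0.20780692 -0.36782402]
```

>>> {"op": "servo_tool", "data": {
  "commands": [
    [[0,-0.5,4],0,8],
    [[0,0,2],0,8],
    [[0,0,1],0,8],
    [[0,0,0],0,8],
    [[0,0,0],0,8]
  ]
}}

```text
time_s: 45.25
eef_pos: [0.4935, -0.0012, 0.0253]
eef_rot: [-0.0, 0.692, 0.721, 0.0]
wrist_force: [0.0, 0.6, 0.1]
opening: 0.149
grasp_force: 58.7
```

>>> {"op": "servo_tool", "data": {
  "commands": [
    [[0,0,0.5],0,8],
    [[0,0,0.5],0,8],
    [[0,0,0],0,8],
    [[0,0,0],0,8]
  ]
}}

```text
time_s: 45.75
eef_pos: [0.4936, -0.0012, 0.0249]
eef_rot: [0.0, 0.692, 0.721, -0.0]
wrist_force: [-2.6, 0.1, 6.4]
opening: 0.145
grasp_force: 59.5
```

>>> {"op": "servo_tool", "data": {
  "commands": [
    [[0,0,-0.5],0,16],
    [[0,0,0],0,22],
    [[0,0,0],0,28],
    [[0,0,0],0,28],
    [[0,0,-15],0,28],
    [[0,0,-40],0,28],
    [[0,0,-50],0,28],
    [[0,0,-50],0,28],
    [[-40,0,-40],0,28],
    [[-50,0,0],0,28],
    [[-40,0,0],0,28],
    [[0,0,0],0,28],
    [[0,0,0],0,28]
  ]
}}

```text
time_s: 47.38
eef_pos: [0.4986, -0.1307, 0.2202]
eef_rot: [-0.0, 0.693, 0.721, 0.0]
wrist_force: [1.4, 0.2, 0.9]
opening: 0.327
grasp_force: 0.0
```

Run:
```python
from h import *
w=snap('wrist','w11');print(ctrl.get_obs()['eef_pos'])
blob(w,.567,-.068,((.035,.041),(.050,.057)))
blob(w,.564,.002,((.028,.033),(.039,.046)))
blob(w,.560,.072,((.020,.026),(.031,.037)))
blob(w,.494,-.001,((.006,.012),),.068)
```

```text
[ 0.49860553 -0.13025719  0.22007447]
572 mid [ 0.5661 -0.0676  0.0378] span [0.027  0.0273 0.0052]
331 mid [ 0.5659 -0.0677  0.0532] span [0.0148 0.0147 0.0063]
389 mid [0.5642 0.0021 0.0303] span [0.0212 0.0214 0.0046]
250 mid [0.5639 0.0019 0.0425] span [0.012  0.0124 0.0068]
941 mid [ 0.524 -0.005  0.009] span [0.0751 0.1127 0.0058]
```

View pics/w11.png

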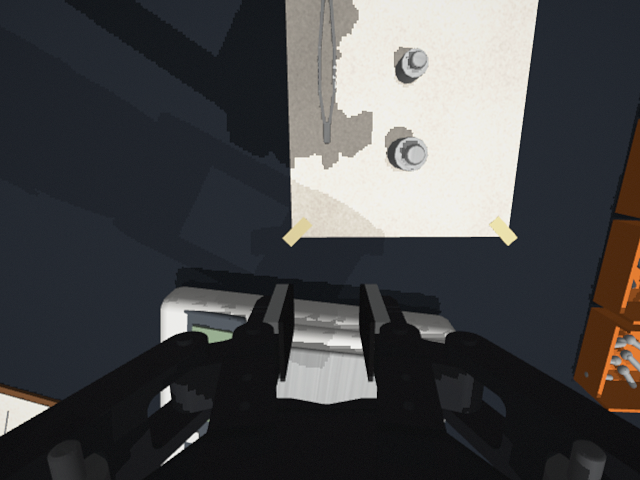

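I have now viewed 14 pictures, so the last check is numeric. I step back to see the whole tweezers.

>>> {"op": "servo_tool", "data": {
  "commands": [
    [[40,0,0],0,28],
    [[40,0,0],0,28],
    [[0,0,0],0,28],
    [[0,0,0],0,28]
  ]
}}

```text
time_s: 47.92
eef_pos: [0.4955, -0.0504, 0.22]
eef_rot: [0.0, 0.692, 0.722, -0.0]
wrist_force: [-0.5, 0.4, 0.5]
opening: 0.324
grasp_force: 0.0
```

Run:
```python
from h import *
w=snap('wrist','w12')
z=w['z_map'];v,u=np.mgrid[:480,:640]
d=np.stack([(u-w['cx'])/w['fx'],(v-w['cy'])/w['fy'],np.ones_like(z)],-1)*z[...,None]
P=(d-w['t'])@w['R']
q=P[(abs(P[...,0]-.494)<.02)&(abs(P[...,1])<.09)&(P[...,2]>.004)&(P[...,2]<.014)]
print(len(q),q.min(0),q.max(0)); m=((q.min(0)+q.max(0))/2)
r=cv2.minAreaRect(q[:,:2].astype(np.float32)*1000);print(r)
blob(w,.564,.002,((.028,.033),(.039,.046)));blob(w,.560,.072,((.020,.026),(.031,.037)))
w2=load('w10');blob(w2,.539,.3195,((.015,.024),),.02);blob(w2,.48,.316,((.006,.012),),.015)
o=ctrl.get_obs();print(o['time_s'],o['eef_pos'],o['wrist_force'])
```

```text
803 [ 0.47410616 -0.06058692  0.00407522] [0.50266858 0.08327148 0.01263234]
((492.9244384765625, 12.351737976074219), (18.15621566772461, 145.62037658691406), 7.7536773681640625)
323 mid [0.5641 0.0023 0.0302] span [0.0209 0.021  0.0044]
196 mid [0.5636 0.0021 0.0423] span [0.012  0.0122 0.0063]
254 mid [0.5607 0.0724 0.0227] span [0.0179 0.0178 0.005 ]
150 mid [0.5605 0.0721 0.0338] span [0.0096 0.0096 0.0053]
370 mid [0.5387 0.3197 0.0187] span [0.0176 0.0179 0.0071]
244 mid [0.4791 0.3161 0.0089] span [0.0185 0.0171 0.0058]
47.975 [ 0.49558817 -0.05101317  0.21998172] [ 0.62506841 -0.09161249 -0.13712562]
```

Noise is widening the tweezers' outline, so I'll keep only the largest blob.

Run:
```python
from h import *
w=load('w12')
z=w['z_map'];v,u=np.mgrid[:480,:640]
d=np.stack([(u-w['cx'])/w['fx'],(v-w['cy'])/w['fy'],np.ones_like(z)],-1)*z[...,None]
P=(d-w['t'])@w['R']
for lo in(.004,.006):
    m=((abs(P[...,0]-.494)<.02)&(abs(P[...,1])<.09)&(P[...,2]>lo)&(P[...,2]<.016)).astype(np.uint8)
    n,l,s,_=cv2.connectedComponentsWithStats(m); q=P[np.isin(l,1+np.flatnonzero(s[1:,4]>25))]
    print(len(q),[int(a) for a in s[1:,4] if a>25],cv2.minAreaRect(q[:,:2].astype(np.float32)*1000),q.min(0).round(4),q.max(0).round(4))
```

```text
802 [802] ((494.5098571777344, -0.9417724609375), (15.508305549621582, 119.36154174804688), 2.1599831581115723) [ 0.4864 -0.0606  0.0041] [0.5027 0.0588 0.0126]
792 [792] ((494.5098571777344, -0.9417724609375), (15.508305549621582, 119.36154174804688), 2.1599831581115723) [ 0.4864 -0.0606  0.006 ] [0.5027 0.0588 0.0126]
```

The tweezers' centre is at (0.4945,-0.0009) at 2.2°, against a target of (0.494,-0.001) at 2.4°. Everything is in place, so I hand in.

```bash
python3 -c "
from bench import ctrl
print(ctrl.hand_in())"
```

```text
the job is handed in; nothing more can be done
None
```

The job is handed in at about 48 s: the 500 g weight stands upright on the pan, the three-weight row and the tweezers measured within about 3 mm of target on the sheet, and the stopper and nut were not touched.

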